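Heft two tins and put out the full one

ROBOT

A 6-joint arm with a two-finger parallel gripper is mounted at the origin on a cart in front of the work surface, level with it; the furniture and walls round the work are solid. World frame = base frame: x ahead of the robot, y to its left, z up, the work surface at z = 0. Lengths are in m, angles in rad, forces in N, time in s.
With the tool pointing down it reaches from about 0.375 to 0.9 m from the base axis. Payload 3.1 kg.
Tool frame: the origin (TCP) lies between the finger pads; the fingertips stand 22 mm ahead of it and the grasp point (between the pads) lies 3 mm ahead of it; z points along the fingers, y is the direction in which the jaws open and shut (so a half turn about z gives the same grasp; the last joint's range is limited). The gripper opens to 85 mm and grips with 20 to 120 N. Pads are 22 mm wide; open, the fingers measure 114 mm over their backs; the gripper's body (76 mm by 85 mm) begins 54 mm behind the grasp point. The pads swing forward as they close: fully open they stand 13 mm farther back than shut.
Start: joints at [1.079, 0.527, 1.433, -0, 1.181, -0.178], TCP at [0.193, 0.594, 0.253] pointing down, gripper open.
Joint ranges: [-3.08, 3.08], [-0.75, 2.2], [0.22, 2.44], [-1.43, 4.57], [0, 2.65], [-2.85, 2.85]. Speed limits (rad/s): [2.79, 2.79, 3.14, 3.14, 3.14, 3.14].

INTERFACE

Orientations are given as a unit quaternion [x, y, z, w].
In Python, from station import status, snapshot, manip gives the robot as it stands.
- The arm moves only by the tool move_arm, never from a script. Its argument "plan" is a list that holds one entry, the list of rows, each a list of 7 numbers: the turn, a rotation vector about the tool's x, y, z scaled (see below), then the shift along the tool's x, y, z scaled (see below), then the closure, from 0 (fully open) to 1 (shut). A call has exactly 8 rows; each row is the pose to reach, as a shift and turn from the pose commanded when the call began, along the tool's axes at that moment; what a row does not reach only later rows make up. The controller multiplies each number of a shift by 100 mm and each number of a turn by pi/4 rad. A row lasts 1/8 s, in which the tool goes at most 62.5 mm and 10.7 degrees, less where a joint would pass 70% of its speed; a pose out of reach is approached as far as the arm can. A call with a number of a shift or a turn outside -1 to 1 is refused whole. A call with a gripper value outside its range is refused whole. The fingers move at their own pace and stop on an object; "force" is the grip in N (left out, the last holds). Time passes only in rows, so rows that repeat a pose let the fingers close, or fill a call up. It gives the time, the measured TCP pose, the force and the opening at its end, in the units of the state.
- status.sense(): the state, without advancing time (a new reading comes with each control period).
- snapshot(name): name is "scene" or "top"; returns a dict with "img" (400x640x3 uint8, red, green, blue), "depth" (400x640 float32, m along the optical axis (not along the pixel's ray), 0 where there is no reading), "mtx" (3x3 intrinsics, pixels), "T" (4x4, takes a point from camera to world coordinates). Camera axes: x right, y up, looking along -z (the intrinsics and any distortion apply to the point x, -y, -z); pixel columns grow to the right and rows downward; lengths in m; the calibration is good to about 2 mm. A picture is of the moment at which its call begins.
- manip.sign_off(): hands the job in, once; it reports no verdict.
The state is a dict: "t": time; "q": joint angles; "qd": joint speeds; "tau": joint torques, N m; "tcp_pos": TCP position; "tool_rot": TCP orientation; "force": force on the tool from outside, world axes, zero at the start; "ft_torque": the same for the moment, N m; "finger_gap": opening from 0.0 (shut) to 1.0 (fully open).
Only numpy, scipy, OpenCV 4.12 (cv2) and the standard library are available. Lean on these libraries where they do the work, as an engineer would, in place of code of your own. Each camera call takes 0.05 s, during which the arm holds its last target. There are 200 camera calls.

TASK

Of the two identical plain metal screw-lid tins one is full of steel parts and the other is almost empty, and they look the same. Feel by lifting which one is the heavy one and stand it upright in the middle of the round black tray, without dropping either; the light tin stays or goes back upright on the bare table top.

Things in the scene. Friction and masses are not known exactly. Their poses are not given: they have to be found in the camera images.
- tin_1: one of two identical closed round tins of plain bare steel with ribbed lids, 54 mm diameter (55 over the lid's ribs), 48 mm high; origin at the centre of its underside, z up. The lid does not come off; grasp it across the diameter, at half height. Either tin may be the heavy one: the heavy one weighs 0.44 to 0.64 kg, the light one about 0.06 kg, which is new at every start
- tin_2: the other tin, same shape, size and looks; origin at the centre of its underside, z up. It is heavy when tin_1 is light, and light when tin_1 is heavy
- tray: the round flat black tray, 68 mm diameter, 6 mm thick, with a flat top, fixed to the table; origin at the centre of its underside on the table top, z up

How it is judged:
By the outcome, as a careful person would: the job done as asked, in the order asked, and still so for the second after the job is handed in, with the robot touching nothing.
It also fails if it takes over 56 s, if anything falls off the work surface, if the arm or the gripper's body presses on something with over 40 N, if the wrist force passes 120 N, or if a joint passes its speed limit or range.

## Working session

There is one attempt and no reset: what is moved stays moved. The work goes in short steps, Python scripts to look and compute and a tool call to move; the robot and the scene stay as the last step left them, time stands still between calls to the robot, and variables do not carry over. Pictures are saved under pics/ and viewed, on a budget of 10 in all, crops included, one or two more only if the job needs it, and the job is handed in when it is done.

Besides the shell and the picture viewer there is one more tool, called after "Request:" as name(argument=value, ...), one argument or row to a line, values as JSON. move_arm: Moves the arm, as the interface text tells. Its arguments: {"type":"object","properties":{"plan":{"type":"array"},"force":{"type":"number"}},"required":["plan"]}

```bash
mkdir -p pics
python3 - <<'E'
from station import status, snapshot
import cv2,numpy as np
for n in("top","scene"):
    s=snapshot(n); np.savez(f"{n}0.npz",**s); cv2.imwrite(f"pics/{n}0.png",s["img"][:,:,::-1]); print(n,s["mtx"].tolist(),s["T"].round(3).tolist(), [k for k in s])
print(status.sense())
E
```

```text
top [[439.9597320755099, 0.0, 320.90118017722745], [0.0, 439.9597320755099, 202.18950464362285], [0.0, 0.0, 1.0]] [[-0.015, 0.987, -0.159, 0.373], [-1.0, -0.019, -0.022, 0.039], [-0.025, 0.158, 0.987, 0.894], [0.0, 0.0, 0.0, 1.0]] ['img', 'depth', 'mtx', 'T']
scene [[447.2140892566009, 0.0, 311.28605589556366], [0.0, 447.2140892566009, 204.30587040120196], [0.0, 0.0, 1.0]] [[-0.998, -0.045, 0.046, 0.546], [0.062, -0.834, 0.549, 0.507], [0.014, 0.55, 0.835, 0.746], [0.0, 0.0, 0.0, 1.0]] ['img', 'depth', 'mtx', 'T']
{'t': 0.1, 'q': array([ 1.07847741e+00,  5.28398048e-01,  1.43377166e+00, -1.32000465e-05,
        1.18137977e+00, -1.78535275e-01]), 'qd': array([-5.68442792e-04, -1.60017345e-03, -2.59377263e-03, -4.06044057e-05,
        1.71166269e-03, -1.39191564e-04]), 'tau': array([-2.95948848e-04, -4.43305063e+01, -1.78586662e+01, -2.85693377e-04,
        3.88385874e-03,  2.51932636e-05]), 'tcp_pos': array([0.19262291, 0.59395158, 0.25241695]), 'tool_rot': array([ 1.56246408e-01,  9.87717623e-01, -9.25892619e-04, -3.16302556e-04]), 'force': array([-0.38019871, -0.4016008 , -0.94436244]), 'ft_torque': array([-0.00236841, -0.02466771, -0.04048077]), 'finger_gap': 0.9991705809355552}
```

View pics/top0.png

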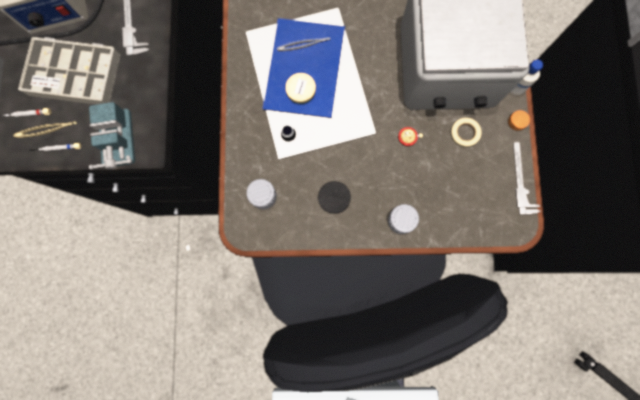

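View pics/scene0.png

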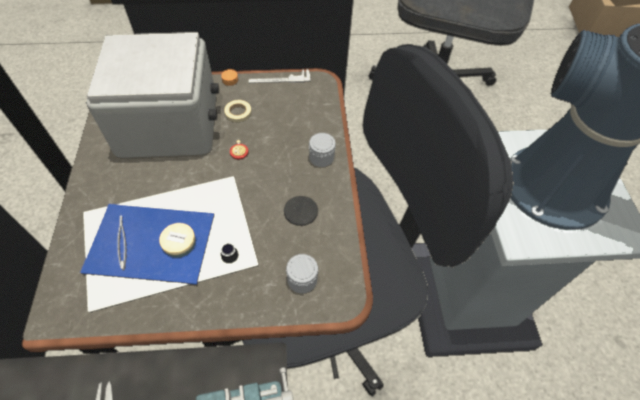

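The top view shows tins at about (261,193) and (404,218), and the tray at (334,197). A chair back stands between the robot and the table (row ~330). In the scene view the tins are at (302,273) and (322,149), and the tray at (301,210).

```bash
cat > h.py <<'E'
import numpy as np
def world(s):
    d=s["depth"]; K=s["mtx"]; v,u=np.mgrid[:d.shape[0],:d.shape[1]]
    c=np.stack([(u-K[0,2])/K[0,0]*d,-(v-K[1,2])/K[1,1]*d,-d],-1)
    return c@s["T"][:3,:3].T+s["T"][:3,3]
def circ(m):
    (x,y),r=__import__("cv2").minEnclosingCircle(m[:,:2].astype(np.float32)); return np.round([x,y,r,np.median(m[:,2])],4)
E
python3 - <<'E'
import numpy as np
from h import *
for n,px in(("top",[(261,193),(404,218),(334,197)]),("scene",[(302,268),(322,145),(301,210)])):
    s=dict(np.load(n+"0.npz")); P=world(s)
    for k,(u,v) in enumerate(px):
        c=P[v,u]; near=(np.hypot(P[...,0]-c[0],P[...,1]-c[1])<.05)&(s["depth"]>0)
        zr=(.038,.06) if k<2 else (-.02,.03)
        m=near&(P[...,2]>zr[0])&(P[...,2]<zr[1])
        if k==2: m&=s["img"].max(2)<60
        print(n,k,c.round(3),m.sum(),circ(P[m]),P[m].mean(0).round(4))
    a=P[240:390,250:510] if n=="top" else P[40:270,360:510]
    g=a[...,2]>-.3
    print("chair maxz",np.percentile(a[...,2],99.5), a[a[...,2]>0].min(0,initial=9),a[a[...,2]>0].max(0,initial=-9))
    g=P[(P[...,2]>.03)&(P[...,0]>.35)&(P[...,0]<1)&(abs(P[...,1])<.5)]
    for x in np.arange(.35,.9,.05):
        q=g[abs(g[:,0]-x)<.025]
        if len(q): print(round(x,2),q[:,1].min().round(3),q[:,1].max().round(3),q[:,2].max().round(3))
E
```

```text
top 0 [0.529 0.175 0.048] 599 [0.53   0.1779 0.0274 0.0477] [0.5294 0.1774 0.0475]
top 1 [ 0.474 -0.102  0.05 ] 632 [ 0.4744 -0.1017  0.0275  0.0477] [ 0.4739 -0.1012  0.0476]
top 2 [0.526 0.032 0.006] 17 [0.5164 0.0254 0.0196 0.0059] [0.5135 0.0217 0.0057]
chair maxz 0.2189086517466906 [ 1.95794868e-01 -3.17408581e-01  8.34438087e-07] [0.44111753 0.20446631 0.89367623]
0.35 -0.24 0.039 0.894
0.45 -0.127 -0.075 0.052
0.5 -0.128 0.203 0.053
0.55 0.151 0.5 0.193
0.6 0.331 0.5 0.202
0.65 0.115 0.5 0.201
0.7 -0.315 0.5 0.179
0.75 -0.5 0.5 0.18
0.8 -0.5 0.5 0.178
0.85 -0.318 0.5 0.218
scene 0 [0.531 0.178 0.048] 772 [0.5312 0.1781 0.0277 0.0481] [0.5314 0.1803 0.0477]
scene 1 [ 0.476 -0.096  0.047] 488 [ 0.4762 -0.1024  0.0289  0.048 ] [ 0.4759 -0.0983  0.0473]
scene 2 [0.526 0.033 0.006] 0 [ 0.  0.  0. nan] [nan nan nan]
chair maxz 0.21856362408186505 [ 4.76692460e-02 -2.42016047e-01  7.44884163e-06] [0.54552649 0.50744585 0.74590732]
0.35 -0.242 -0.182 0.158
0.45 -0.129 -0.075 0.052
0.5 -0.131 0.203 0.051
0.55 0.151 0.41 0.194
0.6 -0.499 0.409 0.201
0.65 -0.5 0.407 0.201
0.7 -0.312 0.395 0.172
0.75 -0.31 0.393 0.173
0.8 -0.499 0.39 0.173
0.85 -0.5 0.386 0.173
  return _methods._mean(a, axis=axis, dtype=dtype,
  ret = ret.dtype.type(ret / rcount)
<stdin>:10: RuntimeWarning: Mean of empty slice.
  ret = um.true_divide(
```

Run:
```python
import numpy as np,cv2
from h import *
for n in("top","scene"):
    s=dict(np.load(n+"0.npz")); P=world(s); G=s["img"].max(2)
    t=(np.hypot(P[...,0]-.526,P[...,1]-.033)<.055)&(s["depth"]>0)
    print(n,"gray in",np.percentile(G[t],[5,30,50,70,95]))
    for m in (t&(P[...,2]>.003)&(P[...,2]<.02), t&(G<58)): print(" tray",m.sum(),P[m].mean(0).round(4),circ(P[m]))
    # height map in cells of 5cm
    print("height map cm, rows x=.05..; cols y=.7..-.35")
    for x in np.arange(.05,.8,.05):
        r=[]
        for y in np.arange(.7,-.36,-.05):
            q=P[(abs(P[...,0]-x)<.025)&(abs(P[...,1]-y)<.025)&(s["depth"]>0)]
            r.append("%4d"%round(100*q[:,2].max()) if len(q) else "   .")
        print("%.2f"%x,"".join(r))
```

```text
top gray in [ 62.  70. 123. 128. 135.]
 tray 842 [0.5254 0.0332 0.0056] [0.5261 0.0322 0.0543 0.0055]
 tray 0 [nan nan nan] [ 0.  0.  0. nan]
height map cm, rows x=.05..; cols y=.7..-.35
0.05  -64 -65 -64 -64 -65 -64 -65 -64 -64 -65   .   .   .   .   .   .   . -55 -55 -65 -64 -64
0.10  -64 -64 -64 -64 -65 -64 -64 -64 -64 -66   .   .   .   .   . -19 -19   .   .   .   . -65
0.15  -64 -64 -64 -65 -64 -64 -64 -64 -64 -64   .   0   0   0   0   0   0   0   .   .   .   .
0.20  -65 -65 -64 -64 -64 -64 -64 -65 -64 -64 -65  19  21  22  22  22  20   .   .   .   .   .
0.25  -65 -65 -65 -65 -64 -65 -64 -64 -64 -65 -20  19  21  22  22  22  22  22  21   .   .   .
0.30  -65 -64 -64 -64 -65 -65 -64 -65 -64 -65 -20 -19  -4   3  13  20  22  22  21  19   .   .
0.35  -64 -64 -64 -64 -64 -65 -64 -64 -65 -21 -19 -19 -19 -19 -19 -19  -2  16  20  18   . -65
0.40  -65 -64 -64 -64 -65 -64 -65 -65 -65   0   0   0   0   0   0   0   0   0   0   0   0   0
0.45  -64 -65 -65 -65 -65 -64 -65 -65   .   1   1   0   1   0   0   5   5   5   0   1   1   0
0.50  -64 -64 -64 -65 -64 -64   .   .   .   1   5   5   0   1   1  
[... 1554 characters left out ...]
  .   .   .   .   .   0   5   5   0   1   1   5   5   5   1   0   0   1
0.55    .   .   .   .   .   .  19  19 -21   0   5   5   0   1   1   0   0   0   0   0   0   1
0.60    .   .   .   .   .   .  20  15   .   0   0   1   1   0   0   0   0   0   0   0   0   1
0.65    .   .   .   .   .   .  20  15   .   0   0   4   4   1   1   1   1   1   1   2   0   2
0.70    .   .   .   .   .   .  15  15   .   0   1   2   3   2   1   1  15  17  17  17  17   2
0.75    .   .   .   .   .   .  15  15   .   0   1   4   4   4   1   1  15  17  17  17  17   .<stdin>:7: RuntimeWarning: Mean of empty slice.
  ret = um.true_divide(
  return _methods._mean(a, axis=axis, dtype=dtype,
  ret = ret.dtype.type(ret / rcount)
```

Request:
move_arm(
  plan=[
    [[0, 0, 0, -0.1, -0.1, 0, 0], [0, 0, 0, -0.25, -0.25, 0, 0], [0, 0, 0, -0.4, -0.4, 0, 0], [0, 0, 0, -0.55, -0.55, 0, 0], [0, 0, 0, -0.7, -0.7, 0, 0], [0, 0, 0, -0.85, -0.85, 0, 0], [0, 0, 0, -1, -1, 0, 0], [0, 0, 0, -1, -1, 0, 0]],
  ],
)

```text
t: 1.1
tcp_pos: [0.2578, 0.4671, 0.2534]
tool_rot: [0.157, 0.988, -0.0, -0.0]
force: [-0.5, 0.9, 0.3]
finger_gap: 1.002
```

Request:
move_arm(
  plan=[
    [[0, 0, 0, -0.1, -0.1, 0, 0], [0, 0, 0, -0.25, -0.25, 0, 0], [0, 0, 0, -0.4, -0.4, 0, 0], [0, 0, 0, -0.55, -0.55, 0, 0], [0, 0, 0, -0.7, -0.7, 0, 0], [0, 0, 0, -0.85, -0.85, 0, 0], [0, 0, 0, -1, -1, 0, 0], [0, 0, 0, -1, -1, 0, 0]],
  ],
)

```text
t: 2.1
tcp_pos: [0.3218, 0.3418, 0.2533]
tool_rot: [0.157, 0.988, 0.0, -0.0]
force: [-0.0, -0.3, -0.4]
finger_gap: 0.998
```

Request:
move_arm(
  plan=[
    [[0, 0, 0, -0.1, -0.1, 0, 0], [0, 0, 0, -0.25, -0.25, 0, 0], [0, 0, 0, -0.4, -0.4, 0, 0], [0, 0, 0, -0.55, -0.55, 0, 0], [0, 0, 0, -0.7, -0.7, 0, 0], [0, 0, 0, -0.85, -0.85, 0, 0], [0, 0, 0, -1, -0.92, 0, 0], [0, 0, 0, -1, -0.92, 0, 0]],
  ],
)

```text
t: 3.1
tcp_pos: [0.3893, 0.2238, 0.2534]
tool_rot: [0.157, 0.988, 0.0, 0.0]
force: [-1.1, 1.1, -0.1]
finger_gap: 1.002
```

Request:
move_arm(
  plan=[
    [[0, 0, 0, -0.1, 0, 0, 0], [0, 0, 0, -0.25, 0, 0, 0], [0, 0, 0, -0.4, 0, 0, 0], [0, 0, 0, -0.55, 0, 0, 0], [0, 0, 0, -0.7, 0, 0.1, 0], [0, 0, 0, -0.85, 0, 0.25, 0], [0, 0, 0, -1, 0, 0.4, 0], [0, 0, 0, -1, 0, 0.5, 0]],
  ],
)

```text
t: 4.1
tcp_pos: [0.484, 0.1927, 0.2016]
tool_rot: [0.157, 0.988, -0.0, -0.001]
force: [0.4, 0.5, 0.6]
finger_gap: 1.0
```

Request:
move_arm(
  plan=[
    [[0, 0, 0, -0.1, 0, 0.1, 0], [0, 0, 0, -0.2, 0, 0.2, 0], [0, 0, 0, -0.3, 0, 0.3, 0], [0, 0, 0, -0.4, 0.01, 0.4, 0], [0, 0, 0, -0.49, 0.01, 0.55, 0], [0, 0, 0, -0.49, 0.01, 0.7, 0], [0, 0, 0, -0.49, 0.01, 0.8, 0], [0, 0, 0, -0.49, 0.01, 0.8, 0]],
  ],
)

```text
t: 5.1
tcp_pos: [0.529, 0.1791, 0.1222]
tool_rot: [0.156, 0.988, -0.0, -0.001]
force: [-0.6, -0.6, -0.1]
finger_gap: 0.999
```

Run:
```python
from station import status, snapshot
import cv2,numpy as np
from h import *
s=snapshot("scene"); P=world(s); np.savez("scene1.npz",**s)
cv2.imwrite("pics/scene1.png",s["img"][:,:,::-1]); 
st=status.sense(); print(st["tcp_pos"],st["q"].round(3),st["tau"].round(2),st["force"])
for n in("top","scene"):
    s=dict(np.load(n+"0.npz")); P=world(s); G=s["img"].max(2)
    t=(np.hypot(P[...,0]-.526,P[...,1]-.033)<.05)&(s["depth"]>0)&(G<100)
    print("tray",t.sum(),P[t].mean(0).round(4),circ(P[t]))
```

```text
[0.52953904 0.17917441 0.12284371] [ 0.126  0.626  1.709  0.     0.808 -1.131] [-6.000e-02 -4.152e+01 -1.118e+01 -0.000e+00  1.000e-02  0.000e+00] [ 0.63000299 -0.47174736  0.33950602]
tray 873 [0.5257 0.0319 0.0054] [0.5265 0.0316 0.0351 0.0054]
tray 812 [0.527  0.0347 0.0057] [0.5273 0.0324 0.0347 0.0058]
```

View pics/scene1.png

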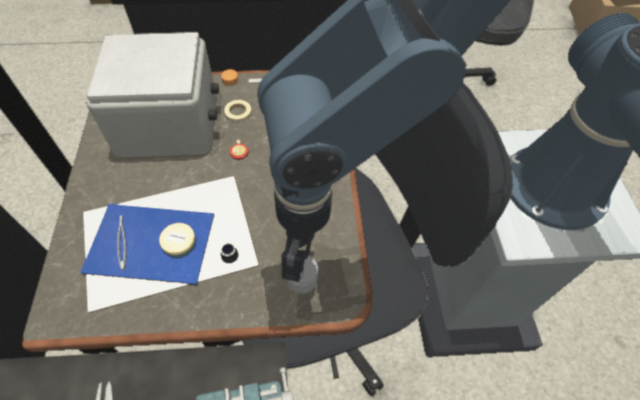

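The gripper is above the left tin, with the fingers at about (295,262) and the tin at (303,275). The forearm slopes down steeply and clears the chair. Descending and gripping.

Request:
move_arm(
  plan=[
    [[0, 0, 0, -0.01, 0.01, 0.15, 0], [0, 0, 0, -0.01, 0.01, 0.3, 0], [0, 0, 0, -0.01, 0.01, 0.45, 0], [0, 0, 0, -0.01, 0.01, 0.6, 0], [0, 0, 0, -0.01, 0.01, 0.75, 0], [0, 0, 0, -0.01, 0.01, 0.88, 0], [0, 0, 0, -0.01, 0.01, 0.96, 0], [0, 0, 0, -0.01, 0.01, 0.96, 0]],
  ],
)

```text
t: 6.15
tcp_pos: [0.5311, 0.1797, 0.0267]
tool_rot: [0.156, 0.988, -0.0, -0.001]
force: [-0.7, 0.9, -0.1]
finger_gap: 1.0
```

Request:
move_arm(
  plan=[
    [[0, 0, 0, 0, 0, 0, 0.2], [0, 0, 0, 0, 0, 0, 0.4], [0, 0, 0, 0, 0, 0, 0.6], [0, 0, 0, 0, 0, 0, 0.8], [0, 0, 0, 0, 0, 0, 1], [0, 0, 0, 0, 0, 0, 1], [0, 0, 0, 0, 0, 0, 1], [0, 0, 0, 0, 0, 0, 1]],
  ],
  force=50,
)

```text
t: 7.15
tcp_pos: [0.5318, 0.1798, 0.0283]
tool_rot: [0.156, 0.988, 0.0, 0.001]
force: [-0.5, -0.9, 6.0]
finger_gap: 0.626
```

Request:
move_arm(
  plan=[
    [[0, 0, 0, 0, 0, -0.05, 1], [0, 0, 0, 0, 0, -0.15, 1], [0, 0, 0, 0, 0, -0.25, 1], [0, 0, 0, 0, 0, -0.35, 1], [0, 0, 0, 0, 0, -0.4, 1], [0, 0, 0, 0, 0, -0.4, 1], [0, 0, 0, 0, 0, -0.4, 1], [0, 0, 0, 0, 0, -0.4, 1]],
  ],
)

```text
t: 8.15
tcp_pos: [0.5311, 0.1797, 0.0669]
tool_rot: [0.156, 0.988, -0.0, -0.0]
force: [-0.9, -0.2, -1.1]
finger_gap: 0.632
```

Run:
```python
from station import status, snapshot
import cv2,numpy as np
for i in range(3):
    s=snapshot("scene"); st=status.sense(); print(st["tcp_pos"].round(4),st["force"].round(2),st["ft_torque"].round(3),st["tau"].round(2),st["finger_gap"])
cv2.imwrite("pics/scene2.png",cv2.resize(s["img"][180:330,200:420,::-1],None,fx=3,fy=3))
```

```text
[0.5312 0.1797 0.0669] [-0.01 -0.76  0.11] [ 0.047 -0.02   0.052] [  0.   -44.03  -9.16  -0.     0.    -0.  ] 0.6308578466962028
[0.5312 0.1797 0.067 ] [-0.44 -0.59 -0.81] [ 0.005  0.021 -0.023] [  0.   -44.    -9.15  -0.     0.    -0.  ] 0.6290536131688045
[0.5312 0.1797 0.067 ] [ 0.9   0.91 -0.96] [0.024 0.026 0.034] [  0.   -43.97  -9.15  -0.     0.    -0.  ] 0.6283520115982733
```

View pics/scene2.png

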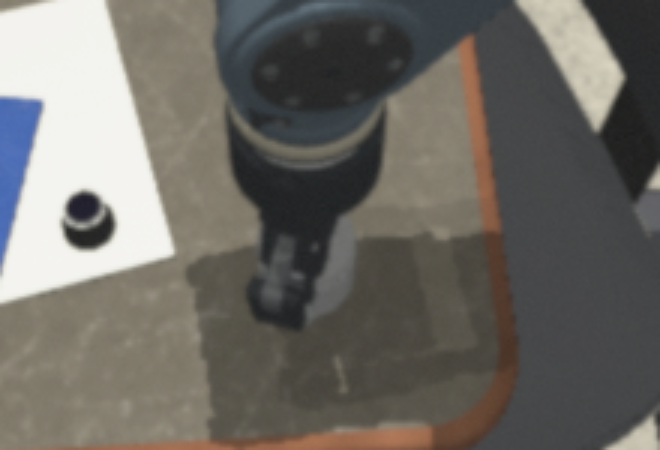

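The tin at (330,260 in the crop) is off the table in the jaws, and the wrist force is only about 0.6 N, so this is the light tin. I'll set it back down.

Request:
move_arm(
  plan=[
    [[0, 0, 0, 0, 0, 0.05, 1], [0, 0, 0, 0, 0, 0.12, 1], [0, 0, 0, 0, 0, 0.19, 1], [0, 0, 0, 0, 0, 0.26, 1], [0, 0, 0, 0, 0, 0.32, 1], [0, 0, 0, 0, 0, 0.36, 1], [0, 0, 0, 0, 0, 0.39, 1], [0, 0, 0, 0, 0, 0.39, 1]],
  ],
)

```text
t: 9.3
tcp_pos: [0.5315, 0.1798, 0.0284]
tool_rot: [0.156, 0.988, 0.0, 0.0]
force: [0.5, 0.7, -0.5]
finger_gap: 0.623
```

Request:
move_arm(
  plan=[
    [[0, 0, 0, 0, 0, 0, 0.8], [0, 0, 0, 0, 0, 0, 0.5], [0, 0, 0, 0, 0, 0, 0.3], [0, 0, 0, 0, 0, 0, 0.2], [0, 0, 0, 0, 0, 0, 0.1], [0, 0, 0, 0, 0, 0, 0], [0, 0, 0, 0, 0, 0, 0], [0, 0, 0, 0, 0, 0, 0]],
  ],
)

```text
t: 10.3
tcp_pos: [0.5314, 0.1797, 0.0283]
tool_rot: [0.156, 0.988, -0.0, -0.0]
force: [-0.4, 0.2, 0.6]
finger_gap: 0.999
```

Request:
move_arm(
  plan=[
    [[0, 0, 0, 0, 0, -0.1, 0], [0, 0, 0, 0, 0, -0.2, 0], [0, 0, 0, 0, 0, -0.35, 0], [0, 0, 0, 0, 0, -0.5, 0], [0, 0, 0, 0, 0, -0.65, 0], [0, 0, 0, 0, 0, -0.8, 0], [0, 0, 0, 0, 0, -1, 0], [0, 0, 0, 0, 0, -1, 0]],
  ],
)

```text
t: 11.3
tcp_pos: [0.5326, 0.1799, 0.1302]
tool_rot: [0.156, 0.988, 0.001, 0.002]
force: [1.1, -1.5, -0.4]
finger_gap: 1.004
```

Request:
move_arm(
  plan=[
    [[0, 0, 0, 0, -0.1, 0, 0], [0, 0, 0, -0.02, -0.25, 0, 0], [0, 0, 0, -0.04, -0.4, 0, 0], [0, 0, 0, -0.06, -0.55, 0, 0], [0, 0, 0, -0.08, -0.7, 0, 0], [0, 0, 0, -0.1, -0.85, 0, 0], [0, 0, 0, -0.11, -1, 0, 0], [0, 0, 0, -0.11, -1, 0, 0]],
  ],
)

```text
t: 12.3
tcp_pos: [0.5107, 0.0801, 0.1283]
tool_rot: [0.157, 0.988, -0.0, -0.0]
force: [0.7, 0.5, -0.5]
finger_gap: 0.998
```

Request:
move_arm(
  plan=[
    [[0, 0, 0, 0, -0.1, 0, 0], [0, 0, 0, -0.02, -0.25, 0, 0], [0, 0, 0, -0.04, -0.4, 0, 0], [0, 0, 0, -0.06, -0.55, 0, 0], [0, 0, 0, -0.08, -0.7, 0, 0], [0, 0, 0, -0.1, -0.85, 0, 0], [0, 0, 0, -0.11, -1, 0, 0], [0, 0, 0, -0.11, -1, 0, 0]],
  ],
)

```text
t: 13.3
tcp_pos: [0.4904, -0.0184, 0.1283]
tool_rot: [0.157, 0.988, 0.0, -0.0]
force: [0.9, -0.4, -0.2]
finger_gap: 1.0
```

Request:
move_arm(
  plan=[
    [[0, 0, 0, 0, -0.1, 0, 0], [0, 0, 0, -0.02, -0.25, 0, 0], [0, 0, 0, -0.04, -0.4, 0, 0], [0, 0, 0, -0.06, -0.55, 0, 0], [0, 0, 0, -0.08, -0.7, 0, 0], [0, 0, 0, -0.1, -0.8, 0, 0], [0, 0, 0, -0.11, -0.85, 0, 0], [0, 0, 0, -0.11, -0.85, 0, 0]],
  ],
)

```text
t: 14.3
tcp_pos: [0.4748, -0.1018, 0.1283]
tool_rot: [0.157, 0.988, 0.0, 0.0]
force: [-0.5, 1.3, 1.0]
finger_gap: 0.999
```

Run:
```python
from station import status, snapshot
import cv2,numpy as np
from h import *
s=snapshot("scene"); a=s["img"]; P=world(s)
m=(np.hypot(P[...,0]-.531,P[...,1]-.18)<.05)&(P[...,2]>.038)&(P[...,2]<.06)&(s["depth"]>0); print("light tin",m.sum(),circ(P[m]))
st=status.sense(); print(st["tcp_pos"].round(4),st["q"].round(3),st["force"])
s=snapshot("top"); cv2.imwrite("pics/s3.png",np.vstack([a,s["img"]])[:,:,::-1][:600] if 0 else np.hstack([cv2.resize(a,(400,250)),cv2.resize(s["img"],(400,250))])[:,:,::-1])
```

```text
light tin 773 [0.5315 0.181  0.0274 0.0482]
[ 0.4747 -0.1015  0.1283] [-0.441  0.549  1.891  0.     0.702 -1.698] [-0.11799512 -0.0201934  -0.75622502]
```

View pics/s3.png

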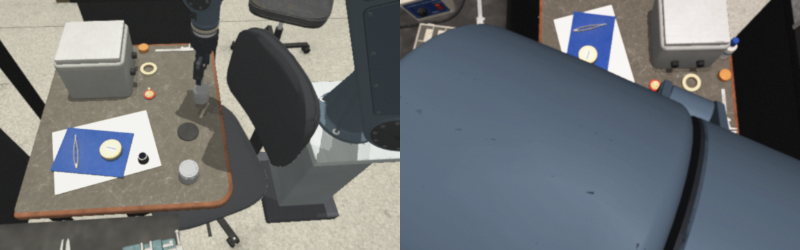

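The light tin stands upright again at about (188,172 in the left half), with its top at 48 mm. The gripper is over the other tin at about (201,93). Descending, gripping harder and lifting.

Request:
move_arm(
  plan=[
    [[0, 0, 0, 0, 0, 0.15, 0], [0, 0, 0, 0, 0, 0.3, 0], [0, 0, 0, 0, 0, 0.45, 0], [0, 0, 0, 0, 0, 0.6, 0], [0, 0, 0, 0, 0, 0.75, 0], [0, 0, 0, 0, 0, 0.9, 0], [0, 0, 0, 0, 0, 1, 0], [0, 0, 0, 0, 0, 1, 0]],
  ],
)

```text
t: 15.4
tcp_pos: [0.4744, -0.1014, 0.0275]
tool_rot: [0.156, 0.988, 0.0, -0.001]
force: [0.5, -0.3, 0.1]
finger_gap: 0.999
```

Request:
move_arm(
  plan=[
    [[0, 0, 0, 0, 0, 0, 0.2], [0, 0, 0, 0, 0, 0, 0.4], [0, 0, 0, 0, 0, 0, 0.6], [0, 0, 0, 0, 0, 0, 0.8], [0, 0, 0, 0, 0, 0, 1], [0, 0, 0, 0, 0, 0, 1], [0, 0, 0, 0, 0, 0, 1], [0, 0, 0, 0, 0, 0, 1]],
  ],
  force=80,
)

```text
t: 16.4
tcp_pos: [0.4752, -0.102, 0.0292]
tool_rot: [0.156, 0.988, -0.0, 0.001]
force: [-1.2, -1.8, 5.4]
finger_gap: 0.608
```

Request:
move_arm(
  plan=[
    [[0, 0, 0, 0, 0, -0.05, 1], [0, 0, 0, 0, 0, -0.12, 1], [0, 0, 0, 0, 0, -0.2, 1], [0, 0, 0, 0, 0, -0.28, 1], [0, 0, 0, 0, 0, -0.35, 1], [0, 0, 0, 0, 0, -0.4, 1], [0, 0, 0, 0, 0, -0.4, 1], [0, 0, 0, 0, 0, -0.4, 1]],
  ],
)

```text
t: 17.4
tcp_pos: [0.4747, -0.1015, 0.0682]
tool_rot: [0.156, 0.988, 0.0, -0.0]
force: [0.2, -0.6, -5.5]
finger_gap: 0.614
```

It weighs about 5.5 N, so this is the heavy tin. Carrying it to above the tray.

Request:
move_arm(
  plan=[
    [[0, 0, 0, 0, 0.05, 0, 1], [0, 0, 0, 0, 0.15, 0, 1], [0, 0, 0, -0.01, 0.27, 0, 1], [0, 0, 0, -0.02, 0.4, 0, 1], [0, 0, 0, -0.03, 0.52, 0, 1], [0, 0, 0, -0.03, 0.62, 0, 1], [0, 0, 0, -0.04, 0.69, 0, 1], [0, 0, 0, -0.04, 0.72, 0, 1]],
  ],
)

```text
t: 18.4
tcp_pos: [0.5011, -0.0339, 0.0683]
tool_rot: [0.156, 0.988, -0.0, 0.0]
force: [-0.1, -0.3, -5.4]
finger_gap: 0.607
```

Request:
move_arm(
  plan=[
    [[0, 0, 0, 0, 0.05, 0, 1], [0, 0, 0, 0, 0.15, 0, 1], [0, 0, 0, -0.01, 0.27, 0, 1], [0, 0, 0, -0.02, 0.4, 0, 1], [0, 0, 0, -0.03, 0.52, 0, 1], [0, 0, 0, -0.04, 0.62, 0, 1], [0, 0, 0, -0.04, 0.69, 0, 1], [0, 0, 0, -0.04, 0.71, 0, 1]],
  ],
)

```text
t: 19.4
tcp_pos: [0.5266, 0.0325, 0.0683]
tool_rot: [0.156, 0.988, -0.0, -0.0]
force: [-1.0, -0.8, -5.3]
finger_gap: 0.607
```

Run:
```python
from station import status, snapshot
import cv2,numpy as np
s=snapshot("scene"); st=status.sense(); print(st["tcp_pos"].round(4),st["force"].round(2),st["ft_torque"].round(3),st["finger_gap"])
cv2.imwrite("pics/s4.png",cv2.resize(s["img"][120:300,200:420,::-1],None,fx=3,fy=3))
```

```text
[0.5265 0.0324 0.0683] [ 0.21  0.27 -5.18] [-0.005 -0.026  0.03 ] 0.6061982311807056
```

View pics/s4.png

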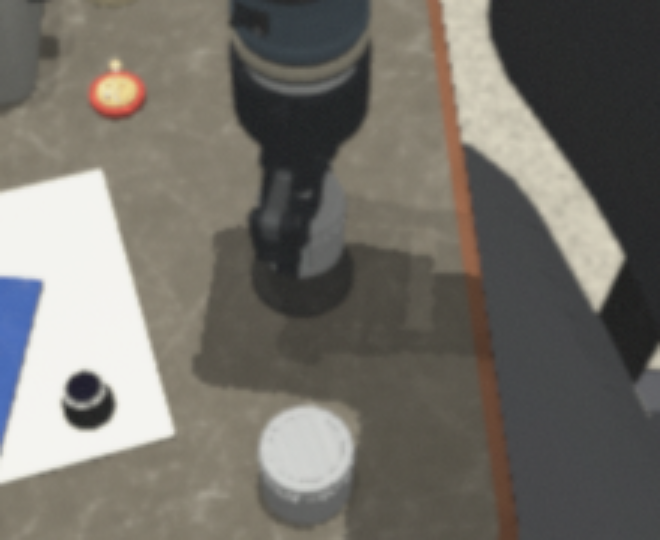

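The heavy tin is held upright over the tray, at about (325,235) with the tray at (302,280), and the light tin stands at (306,465). Lowering gently.

Request:
move_arm(
  plan=[
    [[0, 0, 0, 0, 0, 0.05, 1], [0, 0, 0, 0, 0, 0.11, 1], [0, 0, 0, 0, 0, 0.17, 1], [0, 0, 0, 0, 0, 0.22, 1], [0, 0, 0, 0, 0, 0.26, 1], [0, 0, 0, 0, 0, 0.29, 1], [0, 0, 0, 0, 0, 0.31, 1], [0, 0, 0, 0, 0, 0.32, 1]],
  ],
)

```text
t: 20.45
tcp_pos: [0.5266, 0.032, 0.0362]
tool_rot: [0.156, 0.988, -0.0, 0.0]
force: [-0.2, 0.7, -4.9]
finger_gap: 0.605
```

Request:
move_arm(
  plan=[
    [[0, 0, 0, 0, 0, 0.01, 1], [0, 0, 0, 0, 0, 0.01, 1], [0, 0, 0, 0, 0, 0.01, 1], [0, 0, 0, 0, 0, 0.02, 1], [0, 0, 0, 0, 0, 0.02, 1], [0, 0, 0, 0, 0, 0.02, 1], [0, 0, 0, 0, 0, 0.02, 1], [0, 0, 0, 0, 0, 0.02, 1]],
  ],
)

```text
t: 21.45
tcp_pos: [0.5266, 0.032, 0.0352]
tool_rot: [0.156, 0.988, -0.0, 0.0]
force: [-2.1, 0.4, 6.1]
finger_gap: 0.613
```

Contact: the force went from −5 to +6 N. Releasing and retreating.

Request:
move_arm(
  plan=[
    [[0, 0, 0, 0, 0, 0, 0.8], [0, 0, 0, 0, 0, 0, 0.6], [0, 0, 0, 0, 0, 0, 0.4], [0, 0, 0, 0, 0, 0, 0.2], [0, 0, 0, 0, 0, 0, 0], [0, 0, 0, 0, 0, 0, 0], [0, 0, 0, 0, 0, 0, 0], [0, 0, 0, 0, 0, 0, 0]],
  ],
)

```text
t: 22.45
tcp_pos: [0.5265, 0.032, 0.0342]
tool_rot: [0.156, 0.988, -0.0, -0.0]
force: [-0.8, 1.3, 0.6]
finger_gap: 1.0
```

Request:
move_arm(
  plan=[
    [[0, 0, 0, 0, 0, -0.1, 0], [0, 0, 0, 0, 0, -0.2, 0], [0, 0, 0, 0, 0, -0.35, 0], [0, 0, 0, 0, 0, -0.5, 0], [0, 0, 0, 0, 0, -0.65, 0], [0, 0, 0, 0, 0, -0.8, 0], [0, 0, 0, 0, 0, -1, 0], [0, 0, 0, 0, 0, -1, 0]],
  ],
)

```text
t: 23.45
tcp_pos: [0.5277, 0.0319, 0.1361]
tool_rot: [0.156, 0.988, -0.0, 0.002]
force: [-0.2, -0.5, 0.1]
finger_gap: 0.998
```

Request:
move_arm(
  plan=[
    [[0, 0, 0, 0, -0.1, -0.1, 0], [0, 0, 0, 0, -0.25, -0.2, 0], [0, 0, 0, 0, -0.4, -0.3, 0], [0, 0, 0, 0, -0.55, -0.4, 0], [0, 0, 0, 0, -0.7, -0.5, 0], [0, 0, 0, 0, -0.85, -0.6, 0], [0, 0, 0, 0, -1, -0.7, 0], [0, 0, 0, 0, -1, -0.7, 0]],
  ],
)

```text
t: 24.45
tcp_pos: [0.496, -0.0644, 0.2053]
tool_rot: [0.157, 0.988, -0.0, 0.001]
force: [-1.1, -0.1, 0.1]
finger_gap: 0.998
```

Run:
```python
from station import status, snapshot
import cv2,numpy as np
from h import *
s=snapshot("scene"); P=world(s); G=s["img"].max(2)
for n,c,z in(("heavy",(.5266,.032),.054),("light",(.5315,.18),.048)):
    m=(np.hypot(P[...,0]-c[0],P[...,1]-c[1])<.05)&(abs(P[...,2]-z)<.008)&(s["depth"]>0); print(n,m.sum(),circ(P[m]))
st=status.sense(); print(st["tcp_pos"].round(4),st["force"])
cv2.imwrite("pics/s5.png",cv2.resize(s["img"][120:320,200:440,::-1],None,fx=3,fy=3))
```

```text
heavy 587 [0.527  0.0331 0.0278 0.054 ]
light 756 [0.5316 0.1808 0.0272 0.0481]
[ 0.4958 -0.0637  0.2047] [-0.49230148  0.36019893 -0.5481041 ]
```

View pics/s5.png

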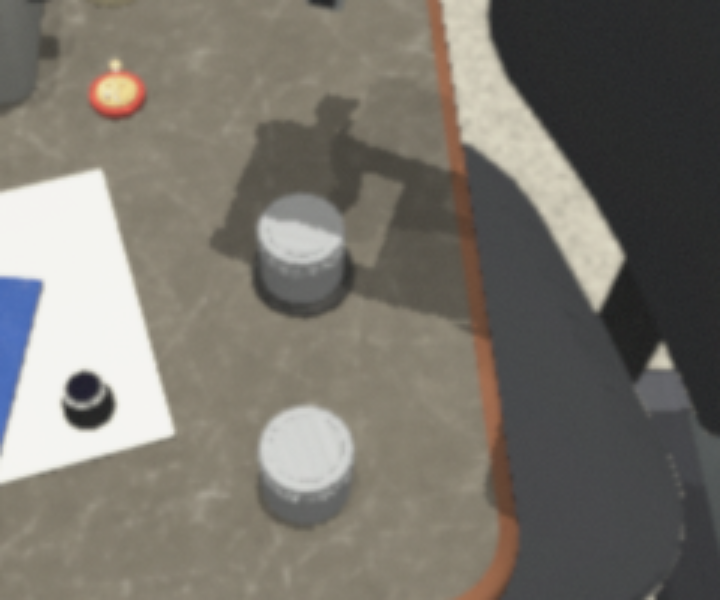

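The heavy tin stands upright in the middle of the tray at (301,255), with an even black rim around it. The light tin is upright on the table at (306,465). The arm is clear of both.

```bash
python3 -c "
from station import manip
print(manip.sign_off())"
```

```text
the job is handed in; nothing more can be done
None
```

The heavy tin is standing upright in the middle of the black tray, and the light one is back upright on the bare table. The job was handed in after about 24.5 s of the 56 s allowed.

- **Finding the heavy tin:** I lifted the left tin first, and the wrist force read about 0.6 N, so it was the light one and went back where it was. The right tin read about 5.4 N (roughly 0.55 kg), so I carried that one to the tray.
- **Heavy tin, last check:** its lid is centred at (0.527, 0.033) with its top at 54 mm. That is 1–2 mm from the tray centre I measured at (0.527, 0.032), which is about the accuracy of the camera calibration.
- **Light tin, last check:** it is at (0.532, 0.181) with its top at 48 mm, the right height for standing on the table.
- **Robot:** the gripper was open and clear of everything. No check failed or disagreed. The force readings stayed around 6 N or below.

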